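# Mount the compact camera on the turntable's quick-release seat

## Robot

A 6-joint arm with a two-finger parallel gripper is mounted at the origin on the work surface. World frame = base frame: x ahead of the robot, y to its left, z up, the work surface at z = 0. Lengths are in m, angles in rad, forces in N, time in s.
With the tool pointing down it reaches from about 0.25 to 0.85 m from the base axis. Payload 12.5 kg.
Tool frame: the origin (TCP) lies between the finger pads; the fingertips stand 25 mm ahead of it and the grasp point (between the pads) lies 6 mm ahead of it (robot.tips_ahead is the distance from the TCP to the fingertips, in m); z points along the fingers, y is the line along which they close (so a half turn about z gives the same grasp; the last joint's range is limited). The gripper opens to 93 mm and grips with 3 to 60 N. Pads are 15 mm wide; open, the fingers measure 128 mm over their backs; the gripper's body (75 mm by 188 mm) begins 65 mm behind the grasp point.
Start: joints at [-1.259, 0.351, 1.652, -0, 1.139, -0.085], TCP at [0.213, -0.507, 0.244] pointing down, gripper open.
Joint ranges: [-2.75, 2.75], [-0.79, 2.1], [0.01, 2.65], [-1.57, 4.71], [0.07, 3.14], [-2.87, 2.87]. Speed limits (rad/s): [2.22, 2.22, 2.79, 3.14, 3.14, 3.14].

## Interface

Orientations are given as a rotation vector (axis times angle).
In Python, from rig import robot gives the robot as it stands. The module is installed in compiled form; this text tells all that it offers.
- The arm moves only by the shell command python3 -m handwheel 'ROWS' [FORCE]. ROWS is JSON, a list of rows, each an object with "grip": the gripper command: -1 is shut, 1 is fully open, values between are in proportion; "xyz": the shift along the tool's x, y, z in units of 0.2 m (1.0 is 0.2 m), a list of three; "turn": the turn about the tool's z in units of 360 degrees (1.0 is 360 degrees). A call has 1 to 12 rows; each row is the pose to reach, as a shift and turn from the pose commanded when the call began, along the tool's axes at that moment, turning the shorter way round; what a row does not reach only later rows make up. A row lasts 1/10 s, in which the tool goes at most 50 mm and 8.59 degrees, less where a joint would pass 70% of its speed; a pose out of reach is approached as far as the arm can. A call with a number of a shift or a turn outside -1 to 1 is refused whole. A call with a gripper value outside its range is refused whole. The fingers move at their own pace and stop on an object; FORCE is the grip in N (left out, the last holds). Time passes only in rows, so rows that repeat a pose let the fingers close. It gives the time, the measured TCP pose, the force, the opening and the grip force at its end, in the units of the state.
- robot.read_state(): the state, without advancing time (a new reading comes with each control period).
- robot.camera(name): name is "side" or "top" or "wrist"; returns the picture (384x512x3 uint8, red, green, blue); there is no depth.
- robot.camera_info(name): a dict with "vfov" (degrees; the focal length in pixels is half the picture's height over the tangent of half this angle, whatever the lens; pixels are square), "cx", "cy" (the principal point, pixels), "dist" ([k1, k2, p1, p2, k3] as OpenCV has them; the pictures are not rectified), "extrinsics" (4x4, takes a point from world to camera coordinates). Camera axes: x right, y down, z forward; pixel columns grow to the right and rows downward; lengths in m; the calibration is good to about 2 mm. A picture is of the moment at which its call begins: read the wrist's pose just before it. camera_info takes no time and is no camera call; for the wrist camera it gives the pose at the moment of the call.
- robot.finish_job(): hands the job in; it is judged then, once.
Trained networks look in the newest picture that a camera, given by its name, has taken for a name from the list of things; names that differ only in an ending like _2 or _b are one class to them, and where a whole thing is asked for, a point or a joint stands for the part that bears it (a point fixed in the world has none). Each returns a list of dicts, best first, with "confidence" (0 to 1); they miss things now and then, are a little off and sometimes report something else, mostly with a low value. They report only what shows in the picture. A call takes as long as a camera call. They do not tell look-alikes from the thing itself.
- robot.spot_in(label, camera): "uv" ([column, row] in pixels, amid what is visible of it).
- robot.trace(label, camera): "mask" (384x512 bool, what is visible of it) and "uv" ([column, row] in pixels, amid what is visible of it).
- robot.pinpoint(label, camera): "uv" ([column, row] in pixels: a listed point, or the origin of a listed thing).
The state is a dict: "t": time; "joints": joint angles; "dq": joint speeds; "joint_efforts": joint torques, N m; "eef_pos": TCP position; "tcp_rot": TCP orientation; "contact_force": force on the tool from outside, world axes, zero at the start; "ft_torque": the same for the moment, N m; "width": finger opening in m; "grip_force": force on a finger pad.
Only numpy, scipy, OpenCV 4.12 (cv2) and the standard library are available. Lean on these libraries where they do the work, as an engineer would, in place of code of your own. Each camera call takes 0.05 s, during which the arm holds its last target. There are 200 camera calls.

## Task

Mount the compact camera on the little white turntable: set its quick-release plate flat on the small seat, press the sprung catch down under it and slide the plate in beneath the claw until it stops firmly and the catch springs up behind it, with the plate centred side to side so that neither end overhangs the seat. Work by feel, since the plate is never in quite the same spot under the camera, and gently: no more than 12 N against the claw and 25 N on the turntable in all. Then let go and leave the other things on the shelf where they are.

Things in the scene. Friction and masses are not known exactly. Their poses are not given: they have to be found in the camera images.
- camera_mid (a point): Middle of the loose compact camera, body 34 mm (x, front to back) by 108 mm (y) by 62 mm (z), rounded edges, 0.3 to 0.45 kg. x = the way the lens looks, z = up. On its front stand out the lens barrel (diameter 42, 16 mm proud, centre y = +22 mm) and a rubber hand grip (6 mm proud, y = -52 to -38 mm). It stands upright on the quick-release plate under it.
- camera_hold (a point): Good place to grip the camera, front to back (34 mm, fingers closing along its x), between lens and hand grip: the front face is free from y = -18 to +18 mm of this point. It lies 18 mm to the -y side of camera_mid, at half the body's height; same axes.
- camera_foot (a point): Underside of the camera's plate, 41 mm straight below camera_mid; same axes. Plate: bottom flange 38 mm (x) by 50 mm (y), 4 mm thick; above it a pad 30 by 46 by 6 mm up to the body. It is centred here in y, but its screw runs in a slot: in x its middle lies anywhere from 5 mm behind to 5 mm ahead of this point. It is tight and stays so; where it sits is not measured.
- seat (a point): Middle of the top face of the small black quick-release seat on the white turntable, 50 mm above the table. x = towards the claw, y = across, z = up. The flat seat is 56 mm wide (y), from x = -34 to +28 mm. The drum is 136 mm across, its top 10 mm lower; its motor holds it, it cannot turn or shift. A plate that is home has its middle within 1 mm of x = 0. Smooth metal, friction about 0.35.
- claw: Fixed aluminium claw at the seat's +x end, 44 mm wide (y), 8.5 mm tall; origin and axes as seat. Its upright face at x = +20 mm is the stop for the plate's flange. A lip reaches from it back to x = +17.5 mm, 5.5 to 8.5 mm above the seat: the 4 mm flange passes under it only when pressed down flat.
- catch (a joint): Sprung brass catch at the seat's -x end, 24 mm wide (y), x = -30 to -20 mm. Value in m: 0 = up, 4 mm proud of the seat; 0.004 = flush. Takes 3.2 N to start, 6.4 N at flush. A plate set down short of the claw lies on it and pushes it down; when the flange is within 2 mm of the claw's upright face the catch springs up behind the flange.
Not all that is in view belongs to the job. Leave any purple look-alike of the part that bears seat alone.

How it is judged:
By the outcome, as a careful person would: the job done as asked, in the order asked, and still so for the second after the job is handed in, with the robot touching nothing.
It also fails if it takes over 61 s, if anything falls off the work surface, if the arm or the gripper's body presses on something with over 40 N, if the wrist force passes 120 N, or if a joint passes its speed limit or range.

## Working session

There is one attempt and no reset: what is moved stays moved. The work goes in short steps, Python scripts to look and compute and a shell command to move; the robot and the scene stay as the last step left them, time stands still between calls to the robot, and variables do not carry over. Pictures are saved under pics/ and viewed, at most 11 in all, crops included, and the job is handed in when it is done.

```bash
mkdir -p pics; cat > h.py <<'E'
import numpy as np, cv2
from rig import robot
from scipy.spatial.transform import Rotation as R
def K(i):
    f=192/np.tan(np.radians(i['vfov'])/2); return np.array([[f,0,i['cx']],[0,f,i['cy']],[0,0,1.]])
def ray(i,uv):
    p=cv2.undistortPoints(np.array([[uv]],float),K(i),np.array(i['dist'],float))[0,0]
    E=np.array(i['extrinsics']); d=E[:3,:3].T@np.r_[p,1]; o=-E[:3,:3].T@E[:3,3]; return o,d/np.linalg.norm(d)
def atz(i,uv,z):
    o,d=ray(i,uv); return o+d*(z-o[2])/d[2]
def tri(a,b):
    (o,d),(p,e)=a,b; A=np.c_[d,-e]; s=np.linalg.lstsq(A,p-o,rcond=None)[0]
    x,y=o+s[0]*d,p+s[1]*e; return (x+y)/2,np.linalg.norm(x-y)
def proj(i,P):
    E=np.array(i['extrinsics']); return cv2.projectPoints(np.array(P,float).reshape(-1,3),cv2.Rodrigues(E[:3,:3])[0],E[:3,3],K(i),np.array(i['dist'],float))[0][:,0]
def snap(c,fn=None):
    i=robot.camera_info(c); im=robot.camera(c)
    if fn: cv2.imwrite('pics/'+fn,im[:,:,::-1])
    return i,im
E
cat > a.py <<'E'
from h import *
np.set_printoptions(precision=4,suppress=True)
ims=[]
for c in('side','top'):
    i,im=snap(c); ims.append(im)
    print(c,i['vfov'],np.array(i['extrinsics']).round(3).tolist())
    for l in('camera_mid','camera_hold','camera_foot','seat','claw','catch'):
        print(l,[(np.round(d['uv'],1).tolist(),round(d['confidence'],2)) for d in robot.pinpoint(l,c)][:4])
cv2.imwrite('pics/a.png',cv2.resize(np.hstack(ims),(800,300))[:,:,::-1])
for n,m in zip('st',ims): cv2.imwrite(f'pics/{n}0.png',m[:,:,::-1])
print(robot.read_state())
E
python3 a.py
```

```text
side 51.821209052711644 [[0.977, -0.213, -0.01, -0.515], [-0.121, -0.517, -0.848, 0.027], [0.175, 0.829, -0.531, 1.269], [0.0, 0.0, 0.0, 1.0]]
camera_mid [([232.5, 150.1], 0.92)]
camera_hold [([233.9, 151.7], 0.78)]
camera_foot [([236.1, 160.1], 0.69)]
seat [([282.4, 185.6], 0.78), ([219.2, 285.6], 0.78), ([220.0, 199.7], 0.58)]
claw [([222.6, 282.4], 0.6), ([283.1, 182.4], 0.53)]Traceback (most recent call last):
  File "a.py", line 8, in <module>
    print(l,[(np.round(d['uv'],1).tolist(),round(d['confidence'],2)) for d in robot.pinpoint(l,c)][:4])
                                                                              ~~~~~~~~~~~~~~^^^^^
ValueError: it knows: camera_foot, camera_hold, camera_mid, claw, seat
```

```bash
sed -i "s/,'catch'//" a.py; python3 a.py
```

```text
side 51.821209052711644 [[0.977, -0.213, -0.01, -0.515], [-0.121, -0.517, -0.848, 0.027], [0.175, 0.829, -0.531, 1.269], [0.0, 0.0, 0.0, 1.0]]
camera_mid [([233.0, 149.1], 0.78)]
camera_hold [([236.2, 151.7], 0.83)]
camera_foot [([238.3, 159.1], 0.95)]
seat [([283.7, 186.5], 0.81), ([221.1, 197.6], 0.81)]
claw [([282.4, 182.8], 0.62), ([220.7, 285.3], 0.44), ([219.1, 200.6], 0.38), ([234.9, 151.2], 0.16)]
top 51.17670531892147 [[0.024, -1.0, -0.009, -0.167], [-0.986, -0.022, -0.166, 0.498], [0.165, 0.013, -0.986, 0.918], [0.0, 0.0, 0.0, 1.0]]
camera_mid [([111.9, 194.4], 0.9)]
camera_hold [([119.9, 197.4], 0.79)]
camera_foot [([117.5, 195.2], 0.55)]
seat [([241.6, 157.6], 0.94), ([260.3, 241.7], 0.91), ([406.6, 268.3], 0.7)]
claw [([406.7, 267.0], 0.63), ([241.5, 156.1], 0.55), ([256.9, 244.8], 0.55)]
{'t': 0.9, 'joints': array([-1.2586,  0.3507,  1.6518, -0.    ,  1.1391, -0.0846]), 'dq': array([-0.0003, -0.0004,  0.0008, -0.001 ,  0.0004, -0.0006]), 'joint_efforts': array([  0.    , -49.7248, -28.549 ,   0.0699,   0.022 ,  -0.    ]), 'eef_pos': array([ 0.2125, -0.5072,  0.2436]), 'tcp_rot': array([ 3.08  ,  0.6192, -0.    ]), 'contact_force': array([-0.0123, -0.1056, -0.7793]), 'ft_torque': array([-0.0126, -0.0165, -0.0015]), 'grip_force': 0.0, 'width': 0.09276860082026636}
```

View pics/a.png

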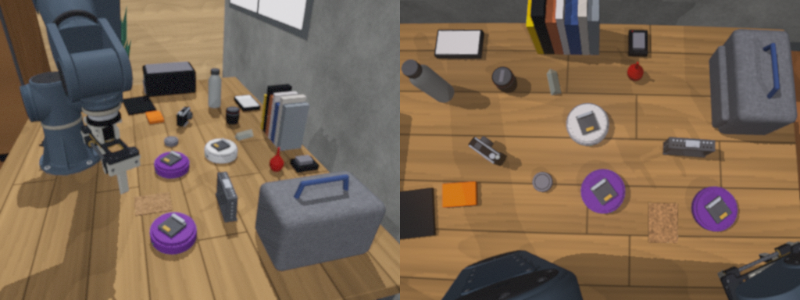

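The white turntable, at top (241,158) and side (283,186), fits the seat. The two purple ones, at top (260,242) and (407,268), are look-alikes. The compact camera is at top (112,195). I'll confirm both in one enlarged crop and compute positions.

```bash
cat > b.py <<'E'
from h import *
np.set_printoptions(precision=4,suppress=True)
t=cv2.imread('pics/t0.png');s=cv2.imread('pics/s0.png')
cr=lambda m,u,v,w=30:cv2.resize(m[v-w:v+w,u-w:u+w],(390,290) if 0 else (290,290),interpolation=cv2.INTER_CUBIC)
cv2.imwrite('pics/b.png',np.vstack([np.hstack([cr(t,112,195),cr(t,241,158,34)]),np.hstack([cr(s,236,150),cr(s,283,188)])]))
it,is_=robot.camera_info('top'),robot.camera_info('side')
for n,a,b in(('seat',(241.6,157.6),(283.4,186)),('mid',(111.9,194.4),(233,149.5)),('hold',(119.9,197.4),(235.5,151.7)),('foot',(117.5,195.2),(237.5,159.5))):
    print(n,tri(ray(it,a),ray(is_,b)))
print('seat@.05',atz(it,(241.6,157.6),.05),'mid@.041',atz(it,(111.9,194.4),.041),'hold',atz(it,(119.9,197.4),.041))
E
python3 b.py
```

```text
seat (array([ 0.6013, -0.1259,  0.0441]), np.float64(0.005907877240626655))
mid (array([0.5002, 0.1878, 0.0357]), np.float64(0.0039901567787245995))
hold (array([0.4997, 0.1673, 0.0352]), np.float64(0.008644765725935012))
foot (array([ 0.5113,  0.19  , -0.0102]), np.float64(0.006428267494329424))
seat@.05 [ 0.5967 -0.1257  0.05  ] mid@.041 [0.5013 0.1857 0.041 ] hold [0.4944 0.1655 0.041 ]
```

View pics/b.png

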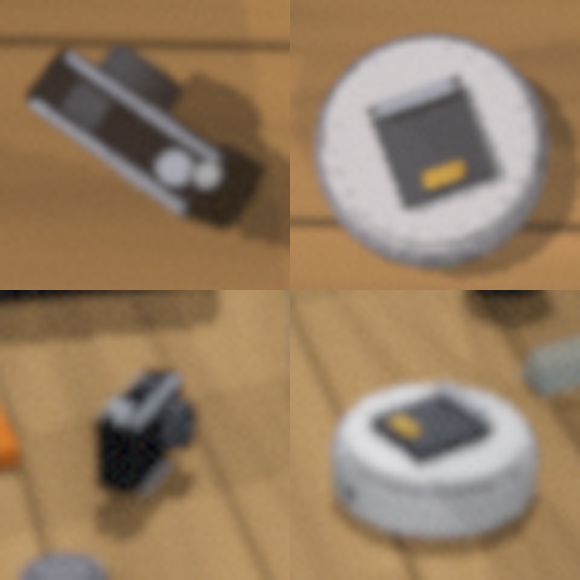

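The crop shows the black compact camera (lens to the upper right, so yaw about -33°). It also shows the white drum with a black seat, silver claw towards the top and brass catch towards the bottom (yaw about +18°). Next is a wrist-camera look at each.

```bash
cat >> h.py <<'E'
def go(xyz,yaw):  # yaw (deg) of tool y in world; prints shift/turn in row units
    s=robot.read_state(); M=R.from_rotvec(s['tcp_rot']).as_matrix()
    d=M.T@(np.array(xyz)-s['eef_pos'])/.2; cy=np.degrees(np.arctan2(M[1,1],M[0,1]))
    dy=(yaw-cy+180)%360-180
    print('xyz',d.round(4),'turn',round(-dy/360,4),'yaw now',round(cy,2),'pos',s['eef_pos'].round(4),'t',s['t'])
E
python3 - <<'E'
from h import *
s=robot.read_state();E=np.array(robot.camera_info('wrist')['extrinsics']);M=R.from_rotvec(s['tcp_rot']).as_matrix()
o=-E[:3,:3].T@E[:3,3];print('cam in tool',M.T@(o-s['eef_pos']),'cam z in tool',M.T@E[2,:3],'cam x in tool',M.T@E[0,:3],robot.camera_info('wrist')['vfov'])
go([.6,-.126,.25],18);go([.5,.187,.25],-33)
E
```

```text
cam in tool [ 0.085303   -0.00102803 -0.14068143] cam z in tool [-3.01943501e-01 -1.20114539e-04  9.53325814e-01] cam x in tool [4.08433281e-05 9.99999990e-01 1.38931426e-04] 59.54330180254347
xyz [ 2.5234 -1.0095 -0.0319] turn -0.2368 yaw now -67.27 pos [ 0.2125 -0.5072  0.2436] t 0.9
xyz [ 2.6671 -2.6461 -0.0319] turn -0.0952 yaw now -67.27 pos [ 0.2125 -0.5072  0.2436] t 0.9
```

```bash
python3 -m handwheel '[{"grip":1,"xyz":[1,-0.4,0],"turn":0},{"grip":1,"xyz":[1,-0.4,0],"turn":0},{"grip":1,"xyz":[1,-0.4,0],"turn":0},{"grip":1,"xyz":[1,-0.4,0],"turn":0},{"grip":1,"xyz":[1,-0.4,0],"turn":0}]'
python3 -m handwheel '[{"grip":1,"xyz":[1,-0.4,0],"turn":0},{"grip":1,"xyz":[1,-0.4,0],"turn":0},{"grip":1,"xyz":[1,-0.4,0],"turn":0},{"grip":1,"xyz":[1,-0.4,0],"turn":0},{"grip":1,"xyz":[1,-0.4,0],"turn":0}]'
python3 -c "
from h import *
go([.6,-.126,.25],18)"
```

```text
t: 1.4
eef_pos: [0.3684, -0.3534, 0.2438]
tcp_rot: [-3.079, -0.624, -0.001]
contact_force: [-0.2, -0.2, 0.0]
width: 0.0929
grip_force: 0.0
t: 1.9
eef_pos: [0.522, -0.2021, 0.2436]
tcp_rot: [-3.079, -0.624, -0.001]
contact_force: [-0.7, -0.8, -0.4]
width: 0.0928
grip_force: 0.0
xyz [ 0.5075 -0.1985 -0.0316] turn -0.2364 yaw now -67.09 pos [ 0.522  -0.2021  0.2436] t 1.9
```

```bash
python3 -m handwheel '[{"grip":1,"xyz":[0.5,-0.2,0],"turn":-0.236},{"grip":1,"xyz":[0.5,-0.2,0],"turn":-0.236},{"grip":1,"xyz":[0.5,-0.2,0],"turn":-0.236},{"grip":1,"xyz":[0.5,-0.2,0],"turn":-0.236},{"grip":1,"xyz":[0.5,-0.2,0],"turn":-0.236},{"grip":1,"xyz":[0.5,-0.2,0],"turn":-0.236},{"grip":1,"xyz":[0.5,-0.2,0],"turn":-0.236},{"grip":1,"xyz":[0.5,-0.2,0],"turn":-0.236},{"grip":1,"xyz":[0.5,-0.2,0],"turn":-0.236},{"grip":1,"xyz":[0.5,-0.2,0],"turn":-0.236},{"grip":1,"xyz":[0.5,-0.2,0],"turn":-0.236},{"grip":1,"xyz":[0.5,-0.2,0],"turn":-0.236}]'
python3 - <<'E'
from h import *
print(robot.read_state()['joints'].round(2))
i,im=snap('wrist','w1.png')
import pickle;pickle.dump(i,open('w1.pkl','wb'))
for l,z in(('seat',.05),('claw',.05)):
    for d in robot.pinpoint(l,'wrist'): print(l,np.round(d['uv'],1),d['confidence'],atz(i,d['uv'],z).round(4))
u=proj(i,[.6,-.126,.05])[0].astype(int);print(u)
cv2.imwrite('pics/w1c.png',cv2.resize(im,(800,600),interpolation=cv2.INTER_CUBIC)[:,:,::-1])
E
```

```text
t: 3.1
eef_pos: [0.5963, -0.1299, 0.2436]
tcp_rot: [-1.859, -2.533, 0.0]
contact_force: [-0.3, -0.1, 0.1]
width: 0.0926
grip_force: 0.0
[-0.29  0.46  1.49 -0.    1.19 -0.6 ]
seat [ 50.2 159.9] 0.65 [ 0.3911 -0.1742  0.05  ]
seat [265.1 168.5] 0.63 [ 0.604  -0.1172  0.05  ]
claw [ 49.4 159. ] 0.9 [ 0.3901 -0.1735  0.05  ]
[258 175]
```

View pics/w1c.png

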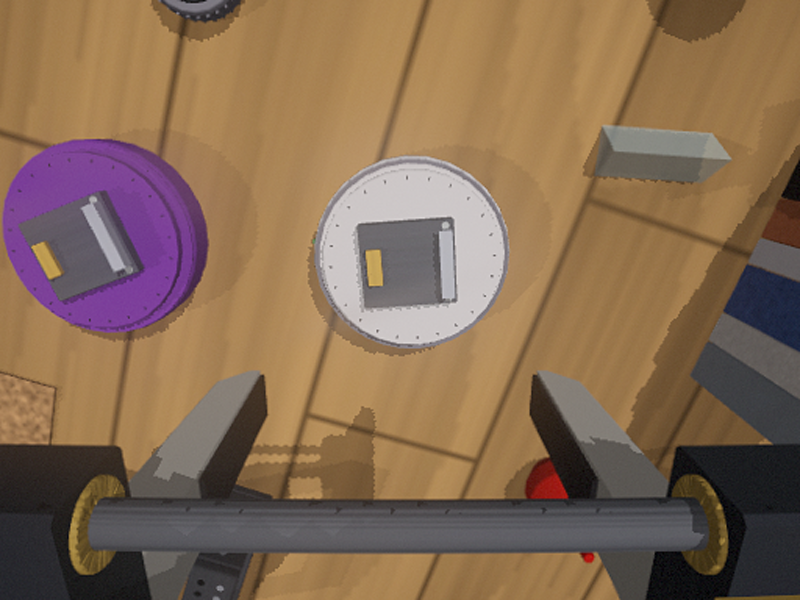

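The white turntable's seat is at (407,262) in this 800-px view, with the brass catch at left and claw at right. It is nearly aligned with the tool y. A model fit to the seat outline should give the exact pose.

```bash
cat > fit.py <<'E'
from h import *
import pickle
from scipy.optimize import minimize
np.set_printoptions(precision=4,suppress=True)
def fit(i,im,g):
    S=4
    big=cv2.resize(im,None,fx=S,fy=S,interpolation=cv2.INTER_CUBIC)
    hsv=cv2.cvtColor(big,cv2.COLOR_RGB2HSV)
    def pts(g,L): 
        c,s=np.cos(g[2]),np.sin(g[2]); L=np.array(L,float); return np.c_[g[0]+c*L[:,0]-s*L[:,1],g[1]+s*L[:,0]+c*L[:,1],L[:,2]]
    px=lambda P:((proj(i,P)+.5)*S-.5).astype(np.float32)
    box=lambda x0,x1,y,z:[(x,s*y,z) for x in(x0,x1) for s in(1,-1)]
    roi=np.zeros(big.shape[:2],np.uint8); a=np.linspace(0,6.28,60)
    cv2.fillConvexPoly(roi,cv2.convexHull(px(pts(g,np.c_[.05*np.cos(a),.05*np.sin(a),0*a+.04]))).astype(int),1)
    m=((hsv[...,2]<150)|(hsv[...,1]>90))&(roi>0)
    m=cv2.morphologyEx(m.astype(np.uint8),cv2.MORPH_OPEN,np.ones((9,9)))
    gold=(hsv[...,1]>110)&(hsv[...,0]>12)&(hsv[...,0]<35)&(roi>0)
    def model(g):
        r=np.zeros(m.shape,np.uint8)
        for b in(box(-.034,.028,.028,.05)+box(-.034,.028,.028,.04),):
            cv2.fillConvexPoly(r,np.round(cv2.convexHull(px(pts(g,b)))*16).astype(int),1,shift=4)
        claw=np.zeros_like(r); cv2.fillConvexPoly(claw,cv2.convexHull(px(pts(g,box(.016,.030,.03,.0585)+box(.016,.03,.03,.05)))).astype(int),1)
        return r,claw
    def cost(q):
        r,c=model(q); k=(c==0); return -((r&m)[k].sum())/max(1,((r|m)[k].sum()))
    best=None
    for dy in(-.1,0,.1):
        q0=np.array(g)+[0,0,dy]
        o=minimize(cost,q0,method='Nelder-Mead',options=dict(initial_simplex=[q0,q0+[.006,0,0],q0+[0,.006,0],q0+[0,0,.08]],xatol=1e-5,fatol=1e-5))
        if best is None or o.fun<best.fun: best=o
    v,u=np.nonzero(gold); gp=atz(i,((u.mean()+.5)/S-.5,(v.mean()+.5)/S-.5),.0535)
    q=best.x; d=gp[:2]-q[:2]; c,s=np.cos(q[2]),np.sin(q[2])
    print('iou',-best.fun,'seat',q[:2],'yaw',np.degrees(q[2]),'catch in seat axes',[c*d[0]+s*d[1],-s*d[0]+c*d[1]])
    o=big.copy(); r,_=model(q); cv2.drawContours(o,cv2.findContours(r,0,1)[0],-1,(255,0,0),1); cv2.drawContours(o,cv2.findContours(m,0,1)[0],-1,(0,255,0),1)
    return q,o
if __name__=='__main__':
    im=cv2.imread('pics/w1.png')[:,:,::-1].copy(); i=pickle.load(open('w1.pkl','rb'))
    q,o=fit(i,im,[.603,-.121,np.radians(20)])
    x,y=(proj(i,[q[0],q[1],.05])[0]*4).astype(int); cv2.imwrite('pics/f1.png',o[y-280:y+280,x-280:x+280,::-1])
E
python3 fit.py
```

```text
iou -0.0 seat [ 0.6663 -0.0977] yaw 3.575209872916387 catch in seat axes [np.float64(-0.08849064679378392), np.float64(-0.023517404124964458)]fit.py:25: RuntimeWarning: overflow encountered in scalar negative
  r,c=model(q); k=(c==0); return -((r&m)[k].sum())/max(1,((r|m)[k].sum()))
```

View pics/f1.png

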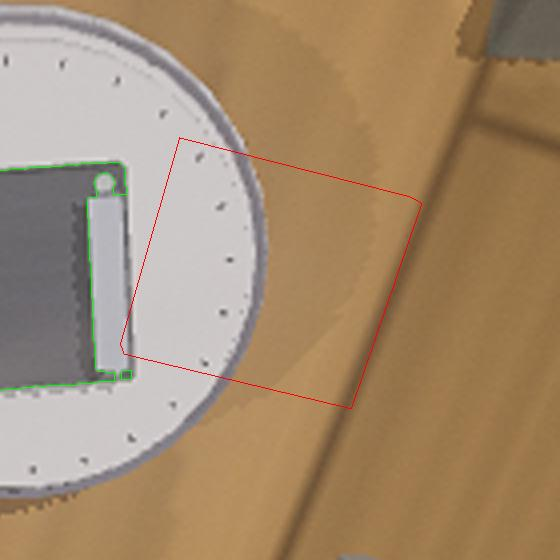

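Sign bug in the cost (unsigned negation); the mask itself is good.

```bash
sed -i 's/return -((r&m)\[k\].sum())/return -float((r\&m)[k].sum())/; s/max(1,((r|m)\[k\].sum()))/max(1.,float((r|m)[k].sum()))/' fit.py; python3 fit.py
python3 -c "
from h import *
go([.5,.187,.244],-33)"
```

```text
iou 0.9886707122914695 seat [ 0.6028 -0.1181] yaw 21.611405367433836 catch in seat axes [np.float64(-0.024845212623148854), np.float64(0.0006520641353412685)]
xyz [ 1.6551  0.0181 -0.0019] turn 0.1404 yaw now 17.55 pos [ 0.5964 -0.1297  0.2436] t 3.25
```

View pics/f1.png

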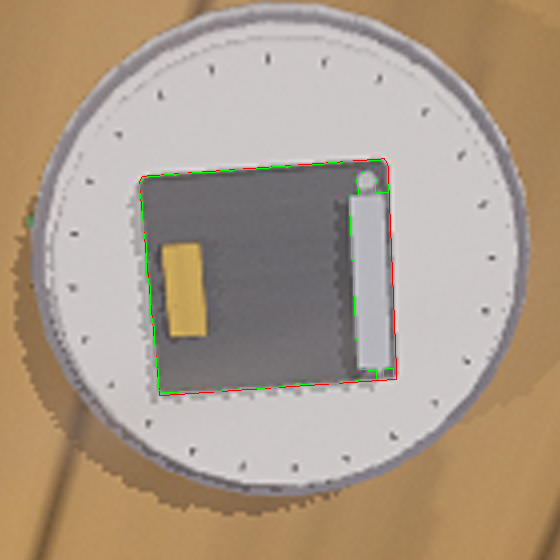

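Seat: (0.6028, -0.1181), yaw 21.6°, IoU 0.989. The catch comes out at x=-24.8 mm (should be -25), so the fit is consistent. Next, the compact camera.

```bash
python3 -m handwheel '[{"grip":1,"xyz":[0.9,0,0],"turn":0.14},{"grip":1,"xyz":[0.9,0,0],"turn":0.14},{"grip":1,"xyz":[0.9,0,0],"turn":0.14},{"grip":1,"xyz":[0.9,0,0],"turn":0.14},{"grip":1,"xyz":[0.9,0,0],"turn":0.14},{"grip":1,"xyz":[0.9,0,0],"turn":0.14},{"grip":1,"xyz":[0.9,0,0],"turn":0.14}]'
python3 - <<'E'
from h import *
import pickle
i,im=snap('wrist','w2.png'); pickle.dump(i,open('w2.pkl','wb'))
for l,z in(('camera_mid',.041),('camera_hold',.041),('camera_foot',0)):
    for d in robot.pinpoint(l,'wrist'): print(l,np.round(d['uv'],1),d['confidence'],atz(i,d['uv'],z).round(4))
for d in robot.trace('camera_mid','wrist')[:1]: np.save('m2.npy',d['mask']); print(d['mask'].sum())
cv2.imwrite('pics/w2c.png',cv2.resize(im,(800,600),interpolation=cv2.INTER_CUBIC)[:,:,::-1])
go([.5,.187,.244],-33)
E
```

```text
t: 3.95
eef_pos: [0.5417, 0.0422, 0.2438]
tcp_rot: [2.759, 1.502, 0.0]
contact_force: [-0.2, -0.4, 0.7]
width: 0.0926
grip_force: 0.0
camera_mid [142.4  75.5] 0.84 [0.5042 0.1859 0.041 ]
camera_hold [141.   94.7] 0.82 [0.4919 0.1725 0.041 ]
camera_foot [151.8  73.8] 0.85 [0.5039 0.1902 0.    ]
camera_foot [142.8  75.4] 0.62 [0.4947 0.1943 0.    ]
7119
xyz [ 0.4995 -0.5672 -0.0021] turn 0.0011 yaw now -32.6 pos [0.5417 0.0417 0.2436] t 4.2
```

View pics/w2c.png

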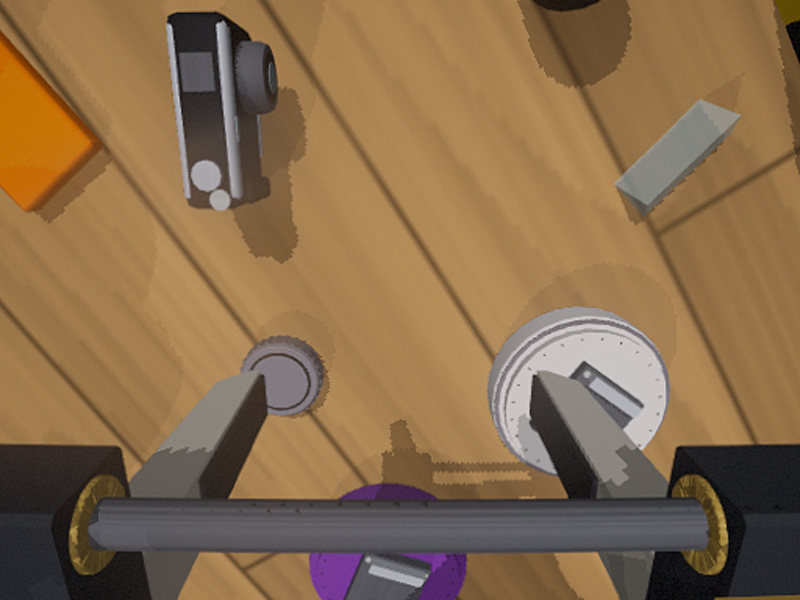

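The compact camera stands at (215,115) in the 800-px view, lens to the right, rotated about 5° ccw from the tool. I'll move directly over it for a fit.

```bash
python3 -c "
from h import *
go([.491,.168,.244],-28)"; python3 -m handwheel '[{"grip":1,"xyz":[0.4,-0.55,0],"turn":-0.012},{"grip":1,"xyz":[0.4,-0.55,0],"turn":-0.012},{"grip":1,"xyz":[0.4,-0.55,0],"turn":-0.012},{"grip":1,"xyz":[0.4,-0.55,0],"turn":-0.012},{"grip":1,"xyz":[0.4,-0.55,0],"turn":-0.012}]'
python3 - <<'E'
from h import *
import pickle
i,im=snap('wrist','w3.png'); pickle.dump(i,open('w3.pkl','wb'))
for l,z in(('camera_mid',.041),('camera_hold',.041),('camera_foot',0)):
    for d in robot.pinpoint(l,'wrist'): print(l,np.round(d['uv'],1),d['confidence'],atz(i,d['uv'],z).round(4))
for d in robot.trace('camera_mid','wrist')[:1]: np.save('m3.npy',d['mask']); v,u=np.nonzero(d['mask']);print(d['mask'].sum(),u.min(),u.max(),v.min(),v.max())
b=cv2.resize(im[v.min()-15:v.max()+15,u.min()-25:u.max()+25],None,fx=4,fy=4,interpolation=cv2.INTER_CUBIC); print(b.shape)
cv2.imwrite('pics/w3c.png',b[:600,:800,::-1])
go([.5,.187,.244],-33)
E
```

```text
xyz [ 0.3952 -0.5539 -0.0021] turn -0.0128 yaw now -32.6 pos [0.5417 0.0417 0.2436] t 4.2
t: 4.7
eef_pos: [0.4923, 0.1689, 0.2437]
tcp_rot: [2.696, 1.612, 0.0]
contact_force: [0.0, 0.4, 0.1]
width: 0.0929
grip_force: 0.0
camera_mid [254.3 153.6] 0.9 [0.5029 0.19   0.041 ]
camera_hold [256.1 173. ] 0.69 [0.4948 0.171  0.041 ]
4880 234 292 100 215
(580, 432, 3)
xyz [ 0.1015 -0.014  -0.0021] turn 0.0126 yaw now -28.45 pos [0.4928 0.1678 0.2436] t 4.95
```

View pics/w3c.png

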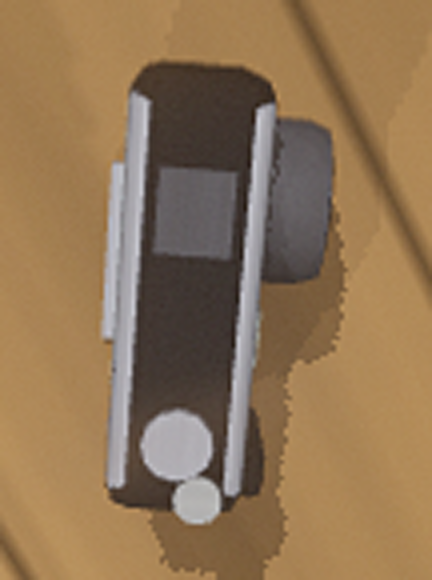

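The camera is in crop view with its lens to the right, and the plate's flange peeps out behind the back at (113,250). I'll compute pose from the top-face features, and the plate offset from the visible flange edge.

```bash
cat > c.py <<'E'
from h import *
import pickle
np.set_printoptions(precision=2,suppress=True)
i=pickle.load(open('w3.pkl','rb'))
W=lambda p,z:atz(i,(209+(p[0]+.5)/4-.5,85+(p[1]+.5)/4-.5),z)
z=.072
bt,bb,ft,fb=[W(p,z)[:2] for p in((133,95),(108,486),(275,106),(241,494))]
ys=[np.degrees(np.arctan2(*(a-b)[::-1]))-90 for a,b in((bt,bb),(ft,fb))]
print('yaw',ys)
yaw=np.radians(np.mean(ys)); ex=np.array([np.cos(yaw),np.sin(yaw)]); ey=np.array([-ex[1],ex[0]])
c=(bt+bb+ft+fb)/4; print('len',np.linalg.norm(bt-bb),np.linalg.norm(ft-fb),'wid',(ft-bt)@ex,(fb-bb)@ex)
e1,e2=W((203,62),.066)[:2],W((170,508),.066)[:2]
print('end-to-end',(e1-e2)@ey)
mx=c@ex; my=(e1+e2)/2@ey; mid=ex*mx+ey*my; print('mid',mid.round(4),'rail-centre y',(c-mid)@ey*1e3)
print('hold',(mid-.018*ey).round(4),'yaw',np.degrees(yaw))
for p in((112,163),(103,338)):
    d=W(p,.004)[:2]-mid; print('flange back corner mm',d@ex*1e3,d@ey*1e3)
for p in((300,118),(295,283)):
    d=W(p,.041)[:2]-mid; print('lens y mm',d@ey*1e3)
h=mid-.018*ey; np.save('hold.npy',np.r_[h,yaw]); go([*h,.047],np.degrees(yaw))
E
python3 c.py
```

```text
yaw [np.float64(-32.64464183370398), np.float64(-32.255546480887425)]
len 0.09374948022531053 0.09337854236034435 wid 0.03221797718834578 0.03285336870128207
end-to-end 0.10877643577075988
mid [0.5  0.19] rail-centre y -0.6148404928657688
hold [0.49 0.17] yaw -32.4500941572957
flange back corner mm -23.0235311268304 23.82617562133781
flange back corner mm -22.733800447469598 -26.254950003064025
lens y mm 42.089774372590675
lens y mm 0.5309226053586683
xyz [ 0.03 -0.01  0.98] turn 0.0111 yaw now -28.45 pos [0.49 0.17 0.24] t 4.95
```

```bash
sed -i "s/h=mid-.018/h=mid-.0188/; s/precision=2/precision=4/" c.py; python3 c.py | grep -E "^(mid|hold|xyz)"
```

```text
mid [0.504 0.189] rail-centre y -0.6148404928657688
hold [0.4944 0.1738] yaw -32.4500941572957
xyz [ 0.0262 -0.0075  0.9829] turn 0.0111 yaw now -28.45 pos [0.4928 0.1678 0.2436] t 4.95
```

```bash
python3 -m handwheel '[{"grip":1,"xyz":[0.026,-0.0075,0.2],"turn":0.011},{"grip":1,"xyz":[0.026,-0.0075,0.4],"turn":0.011},{"grip":1,"xyz":[0.026,-0.0075,0.6],"turn":0.011},{"grip":1,"xyz":[0.026,-0.0075,0.8],"turn":0.011},{"grip":1,"xyz":[0.026,-0.0075,0.92],"turn":0.011},{"grip":1,"xyz":[0.026,-0.0075,0.983],"turn":0.011},{"grip":1,"xyz":[0.026,-0.0075,0.983],"turn":0.011},{"grip":0.2,"xyz":[0.026,-0.0075,0.983],"turn":0.011},{"grip":-0.1,"xyz":[0.026,-0.0075,0.983],"turn":0.011}]' 8
python3 -c "
from h import *
h=np.load('hold.npy');go([*h[:2],.047],np.degrees(h[2]))"
```

```text
t: 5.85
eef_pos: [0.4944, 0.1741, 0.0484]
tcp_rot: [2.752, 1.514, 0.004]
contact_force: [0.0, 0.4, 0.5]
width: 0.0816
grip_force: 0.0
xyz [-0.0053  0.0005  0.007 ] turn 0.0003 yaw now -32.36 pos [0.4944 0.1741 0.0484] t 5.85
```

```bash
python3 -m handwheel '[{"grip":-1,"xyz":[-0.003,0,0.005],"turn":0},{"grip":-1,"xyz":[-0.003,0,0.005],"turn":0},{"grip":-1,"xyz":[-0.003,0,0.005],"turn":0},{"grip":-1,"xyz":[-0.003,0,0.005],"turn":0},{"grip":-1,"xyz":[-0.003,0,0.005],"turn":0},{"grip":-1,"xyz":[-0.003,0,0.005],"turn":0},{"grip":-1,"xyz":[-0.003,0,0.005],"turn":0},{"grip":-1,"xyz":[-0.003,0,0.005],"turn":0}]' 8;  python3 -m handwheel '[{"grip":-1,"xyz":[0,0,0],"turn":0},{"grip":-1,"xyz":[0,0,0],"turn":0},{"grip":-1,"xyz":[0,0,0],"turn":0}]' 45
```

```text
t: 6.65
eef_pos: [0.4933, 0.1735, 0.0461]
tcp_rot: [2.752, 1.515, 0.0]
contact_force: [1.0, -0.5, 0.9]
width: 0.0345
grip_force: 8.0
t: 6.95
eef_pos: [0.4933, 0.1735, 0.0461]
tcp_rot: [2.752, 1.515, 0.0]
contact_force: [1.4, 0.2, 0.8]
width: 0.0338
grip_force: 44.9
```

```bash
python3 -m handwheel '[{"grip":-1,"xyz":[0,0,-0.03],"turn":0},{"grip":-1,"xyz":[0,0,-0.15],"turn":0},{"grip":-1,"xyz":[0,0,-0.3],"turn":0},{"grip":-1,"xyz":[0,0,-0.45],"turn":0},{"grip":-1,"xyz":[0,0,-0.6],"turn":0},{"grip":-1,"xyz":[0,0,-0.7],"turn":0},{"grip":-1,"xyz":[0,0,-0.7],"turn":0},{"grip":-1,"xyz":[0,0,-0.7],"turn":0}]'
cat >> h.py <<'E'
SEAT=np.array([.6028,-.1181]); YAW=np.radians(21.61); OFF=-.01884
def place(x,z,y=0.):
    c,s=np.cos(YAW),np.sin(YAW); p=SEAT+np.array([c,s])*x+np.array([-s,c])*(OFF+y); go([*p,z],np.degrees(YAW))
def st():
    s=robot.read_state(); c,q=np.cos(YAW),np.sin(YAW); f=s['contact_force']; d=s['eef_pos'][:2]-SEAT
    print('seat xyz mm',np.round([(c*d[0]+q*d[1])*1e3,(-q*d[0]+c*d[1]-OFF)*1e3,s['eef_pos'][2]*1e3],2),'F seat',np.round([c*f[0]+q*f[1],-q*f[0]+c*f[1],f[2]],2),'tq',s['ft_torque'].round(2),'w',round(s['width'],4),'t',s['t'])
E
python3 - <<'E'
from h import *
st()
i,im=snap('wrist'); cv2.imwrite('pics/w4.png',cv2.resize(im,(640,480))[:,:,::-1]); place(-.003,.19)
E
```

```text
t: 7.75
eef_pos: [0.4927, 0.1733, 0.1854]
tcp_rot: [-2.752, -1.515, 0.001]
contact_force: [-0.3, -0.3, -4.2]
width: 0.0339
grip_force: 44.9
seat xyz mm [  4.93 330.35 185.35] F seat [-0.38 -0.19 -4.16] tq [-0.08  0.01  0.01] w 0.0339 t 7.75
xyz [-1.0032  1.313  -0.0266] turn -0.1499 yaw now -32.34 pos [0.4924 0.1733 0.1848] t 7.8
```

View pics/w4.png

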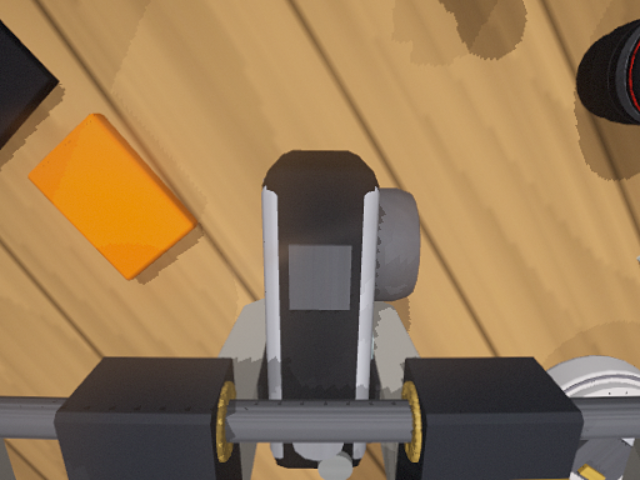

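The camera hangs straight between the pads with the lens clear, and it weighs about 4 N. Now I carry it over to the seat.

```bash
python3 -m handwheel '[{"grip":-1,"xyz":[-0.1,0.13,0],"turn":0},{"grip":-1,"xyz":[-0.25,0.33,0],"turn":-0.02},{"grip":-1,"xyz":[-0.4,0.53,0],"turn":-0.04},{"grip":-1,"xyz":[-0.5,0.65,0],"turn":-0.06},{"grip":-1,"xyz":[-0.6,0.79,0],"turn":-0.08},{"grip":-1,"xyz":[-0.7,0.92,0],"turn":-0.1},{"grip":-1,"xyz":[-0.75,0.98,0],"turn":-0.12},{"grip":-1,"xyz":[-0.75,0.98,0],"turn":-0.14},{"grip":-1,"xyz":[-0.75,0.98,0],"turn":-0.15},{"grip":-1,"xyz":[-0.75,0.98,0],"turn":-0.15}]'
python3 -c "
from h import *
st();place(-.003,.19)"
```

```text
t: 8.8
eef_pos: [0.5778, -0.0582, 0.1842]
tcp_rot: [-1.762, -2.597, 0.002]
contact_force: [0.5, 0.0, -3.8]
width: 0.0337
grip_force: 44.9
seat xyz mm [ -1.13  83.75 184.21] F seat [ 0.46 -0.14 -3.81] tq [-0.13 -0.11  0.01] w 0.0337 t 8.8
xyz [-0.4187 -0.01   -0.0296] turn 0.0002 yaw now 21.69 pos [ 0.5778 -0.0582  0.1842] t 8.8
```

Then down to 14 mm above the seat.

```bash
python3 -m handwheel '[{"grip":-1,"xyz":[-0.15,0,0],"turn":0},{"grip":-1,"xyz":[-0.3,-0.01,0],"turn":0},{"grip":-1,"xyz":[-0.4,-0.01,0],"turn":0},{"grip":-1,"xyz":[-0.419,-0.01,0.05],"turn":0},{"grip":-1,"xyz":[-0.419,-0.01,0.15],"turn":0},{"grip":-1,"xyz":[-0.419,-0.01,0.25],"turn":0},{"grip":-1,"xyz":[-0.419,-0.01,0.33],"turn":0},{"grip":-1,"xyz":[-0.419,-0.01,0.37],"turn":0},{"grip":-1,"xyz":[-0.419,-0.01,0.37],"turn":0},{"grip":-1,"xyz":[-0.419,-0.01,0.37],"turn":0}]'
python3 - <<'E'
from h import *
st(); i,im=snap('side'); j,jm=snap('top')
cr=lambda a,p,w:cv2.resize(a[int(p[1])-w:int(p[1])+w,int(p[0])-w:int(p[0])+w],(400,400),interpolation=cv2.INTER_CUBIC)
cv2.imwrite('pics/p5.png',np.hstack([cr(im,proj(i,[.603,-.118,.07])[0],32),cr(jm,proj(j,[.603,-.118,.07])[0],36)])[:,:,::-1]); place(-.003,.102)
E
```

```text
t: 9.8
eef_pos: [0.6079, -0.1366, 0.1125]
tcp_rot: [1.764, 2.599, 0.0]
contact_force: [-0.5, -0.4, -4.5]
width: 0.034
grip_force: 44.9
seat xyz mm [ -2.07  -0.29 112.49] F seat [-0.62 -0.18 -4.46] tq [-0.14 -0.15 -0.  ] w 0.034 t 9.8
xyz [ 0.0026 -0.0052  0.0548] turn 0.0001 yaw now 21.65 pos [ 0.6081 -0.1368  0.113 ] t 9.9
```

View pics/p5.png

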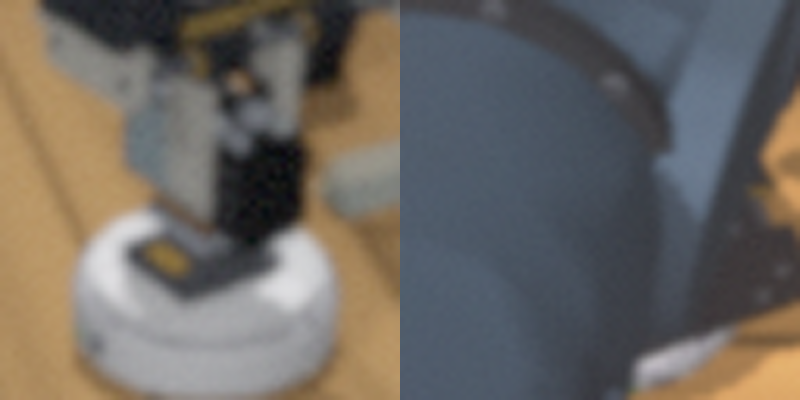

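The side crop shows the camera above the seat, with claw and catch (165,255) still visible; the top view is blocked by the arm. Descending by feel.

```bash
python3 -m handwheel '[{"grip":-1,"xyz":[0.0025,-0.005,0.03],"turn":0},{"grip":-1,"xyz":[0.0025,-0.005,0.05],"turn":0},{"grip":-1,"xyz":[0.0025,-0.005,0.055],"turn":0},{"grip":-1,"xyz":[0.0025,-0.005,0.055],"turn":0},{"grip":-1,"xyz":[0.0025,-0.005,0.055],"turn":0}]' 55 >/dev/null; python3 -c "
from h import *
st()"; python3 -m handwheel '[{"grip":-1,"xyz":[0,0,0.005],"turn":0},{"grip":-1,"xyz":[0,0,0.01],"turn":0},{"grip":-1,"xyz":[0,0,0.01],"turn":0},{"grip":-1,"xyz":[0,0,0.01],"turn":0}]' >/dev/null; python3 -c "
from h import *
st()"; python3 -m handwheel '[{"grip":-1,"xyz":[0,0,0.005],"turn":0},{"grip":-1,"xyz":[0,0,0.01],"turn":0},{"grip":-1,"xyz":[0,0,0.01],"turn":0},{"grip":-1,"xyz":[0,0,0.01],"turn":0}]' >/dev/null; python3 -c "
from h import *
st()"
```

```text
seat xyz mm [ -3.32   0.18 101.11] F seat [ 0.28 -0.43 -4.15] tq [-0.08 -0.15  0.01] w 0.0339 t 10.4
seat xyz mm [-3.24  0.13 99.31] F seat [-1.5   0.73  0.16] tq [-0.05 -0.    0.  ] w 0.0337 t 10.8
seat xyz mm [-3.24  0.13 97.2 ] F seat [ 0.54 -0.9   1.43] tq [-0.08 -0.04  0.04] w 0.0339 t 11.2
```

Catch contact came at 99.5 mm and the force is following its spring (about 5.6 N). On to the seat.

```bash
for k in 1; do python3 -m handwheel '[{"grip":-1,"xyz":[0,0,0.004],"turn":0},{"grip":-1,"xyz":[0,0,0.004],"turn":0},{"grip":-1,"xyz":[0,0,0.004],"turn":0}]' >/dev/null; python3 -c "
from h import *
st()";  done; python3 -m handwheel '[{"grip":-1,"xyz":[0,0,0.0025],"turn":0},{"grip":-1,"xyz":[0,0,0.0025],"turn":0},{"grip":-1,"xyz":[0,0,0.0025],"turn":0}]' >/dev/null; python3 -c "
from h import *
st()"
```

```text
seat xyz mm [-3.26  0.12 96.37] F seat [-0.18 -0.9   1.74] tq [-0.12 -0.18  0.03] w 0.0339 t 11.5
seat xyz mm [-3.27  0.13 96.05] F seat [-0.79 -0.54  6.18] tq [-0.06  0.01  0.02] w 0.0336 t 11.8
```

```bash
python3 -m handwheel '[{"grip":-1,"xyz":[0,0,0.0015],"turn":0},{"grip":-1,"xyz":[0,0,0.0015],"turn":0}]' >/dev/null; python3 -c "
from h import *
st()"; python3 -m handwheel '[{"grip":-1,"xyz":[0,0.0025,0],"turn":0},{"grip":-1,"xyz":[0,0.005,0],"turn":0},{"grip":-1,"xyz":[0,0.0075,0],"turn":0},{"grip":-1,"xyz":[0,0.01,0],"turn":0},{"grip":-1,"xyz":[0,0.01,0],"turn":0}]' >/dev/null; python3 -c "
from h import *
st()"
```

```text
seat xyz mm [-3.250e+00  6.000e-02  9.606e+01] F seat [-1.26  1.05  8.04] tq [ 0.03  0.29 -0.01] w 0.0337 t 12.0
seat xyz mm [-1.910e+00  6.000e-02  9.603e+01] F seat [-4.92  0.2  10.55] tq [-0.31  1.03  0.12] w 0.0336 t 12.5
```

Sliding drag is 5 N, which matches friction. On towards the claw in small steps.

```bash
python3 -m handwheel '[{"grip":-1,"xyz":[0,0.0025,0],"turn":0},{"grip":-1,"xyz":[0,0.005,0],"turn":0},{"grip":-1,"xyz":[0,0.0075,0],"turn":0},{"grip":-1,"xyz":[0,0.01,0],"turn":0},{"grip":-1,"xyz":[0,0.01,0],"turn":0}]' >/dev/null; python3 -c "
from h import *
st()"; python3 -m handwheel '[{"grip":-1,"xyz":[0,0.0025,0],"turn":0},{"grip":-1,"xyz":[0,0.005,0],"turn":0},{"grip":-1,"xyz":[0,0.005,0],"turn":0}]' >/dev/null; python3 -c "
from h import *
st()"
```

```text
seat xyz mm [ 0.1   0.1  96.02] F seat [-4.88 -0.26 10.24] tq [-0.22  1.03  0.01] w 0.0336 t 13.0
seat xyz mm [ 1.11  0.1  96.02] F seat [-5.62  0.11  9.81] tq [-0.26  0.99  0.04] w 0.0338 t 13.3
```

```bash
python3 -m handwheel '[{"grip":-1,"xyz":[0,0.0025,0],"turn":0},{"grip":-1,"xyz":[0,0.005,0],"turn":0},{"grip":-1,"xyz":[0,0.005,0],"turn":0}]' >/dev/null; python3 -c "
from h import *
st()"; python3 -m handwheel '[{"grip":-1,"xyz":[0,0.0025,0],"turn":0},{"grip":-1,"xyz":[0,0.0025,0],"turn":0}]' >/dev/null; python3 -c "
from h import *
st()"
```

```text
seat xyz mm [ 2.39  0.1  96.01] F seat [-3.87 -0.03  9.67] tq [-0.14  0.75  0.1 ] w 0.0336 t 13.6
seat xyz mm [ 2.65  0.11 96.02] F seat [-4.53 -0.58 10.37] tq [-0.26  0.97  0.1 ] w 0.0338 t 13.8
```

```bash
python3 -m handwheel '[{"grip":-1,"xyz":[0,0.0025,0],"turn":0},{"grip":-1,"xyz":[0,0.0025,0],"turn":0}]' >/dev/null; python3 -c "
from h import *
st()"
```

```text
seat xyz mm [3.120e+00 9.000e-02 9.603e+01] F seat [-4.62 -0.89 10.48] tq [-0.28  0.89  0.11] w 0.0334 t 14.0
```

```bash
python3 -m handwheel '[{"grip":-1,"xyz":[0,0.0025,0],"turn":0},{"grip":-1,"xyz":[0,0.0025,0],"turn":0}]' >/dev/null; python3 -c "
from h import *
st()"; python3 -m handwheel '[{"grip":-1,"xyz":[0,0.0025,0],"turn":0},{"grip":-1,"xyz":[0,0.0025,0],"turn":0}]' >/dev/null; python3 -c "
from h import *
st()"
```

```text
seat xyz mm [ 3.6   0.11 96.01] F seat [-5.66 -0.08 10.35] tq [-0.32  0.93  0.11] w 0.0337 t 14.2
seat xyz mm [4.1e+00 9.0e-02 9.6e+01] F seat [-4.97  0.82  9.7 ] tq [-0.28  0.95  0.09] w 0.0339 t 14.4
```

```bash
python3 -m handwheel '[{"grip":-1,"xyz":[0,0.0025,0],"turn":0},{"grip":-1,"xyz":[0,0.0025,0],"turn":0}]' >/dev/null; python3 -c "
from h import *
st()"; python3 -m handwheel '[{"grip":-1,"xyz":[0,0.0015,0],"turn":0},{"grip":-1,"xyz":[0,0.0015,0],"turn":0}]' >/dev/null; python3 -c "
from h import *
st()"
```

```text
seat xyz mm [ 4.38  0.1  95.99] F seat [-7.35 -0.67 11.07] tq [-0.3   1.24  0.14] w 0.0336 t 14.6
seat xyz mm [ 4.41  0.11 95.99] F seat [-9.37 -0.88 12.37] tq [-0.51  1.46  0.13] w 0.0337 t 14.8
```

A firm stop at x=4.4 mm: position has stopped and force is rising. The plate offset comes out at -3.4 mm, matching the visual estimate. One small extra push, then a look at the catch.

```bash
python3 -m handwheel '[{"grip":-1,"xyz":[0,0.001,0],"turn":0},{"grip":-1,"xyz":[0,0.001,0],"turn":0},{"grip":-1,"xyz":[0,0.001,0],"turn":0}]' >/dev/null; python3 - <<'E'
from h import *
st(); st()
for k in range(3): i,im=snap('side'); st()
j,jm=snap('wrist')
p=proj(i,[.603,-.118,.06])[0].astype(int)
a=cv2.resize(im[p[1]-30:p[1]+30,p[0]-30:p[0]+30],(400,400),interpolation=cv2.INTER_CUBIC)
cv2.imwrite('pics/p6.png',np.hstack([a,cv2.resize(jm[150:350,156:356],(400,400),interpolation=cv2.INTER_CUBIC)])[:,:,::-1])
E
```

```text
seat xyz mm [4.460e+00 8.000e-02 9.599e+01] F seat [-9.65 -0.73 12.94] tq [-0.5   1.66  0.17] w 0.0337 t 15.1
seat xyz mm [4.460e+00 8.000e-02 9.599e+01] F seat [-9.65 -0.73 12.94] tq [-0.5   1.66  0.17] w 0.0337 t 15.1
seat xyz mm [ 4.47  0.1  95.98] F seat [-8.17 -1.09 12.73] tq [-0.53  1.67  0.19] w 0.0338 t 15.15
seat xyz mm [4.460e+00 8.000e-02 9.599e+01] F seat [-10.49  -0.2   11.95] tq [-0.55  1.65  0.17] w 0.0344 t 15.2
seat xyz mm [4.46e+00 6.00e-02 9.60e+01] F seat [-8.22  0.03 12.23] tq [-0.59  1.72  0.14] w 0.0335 t 15.25
```

View pics/p6.png

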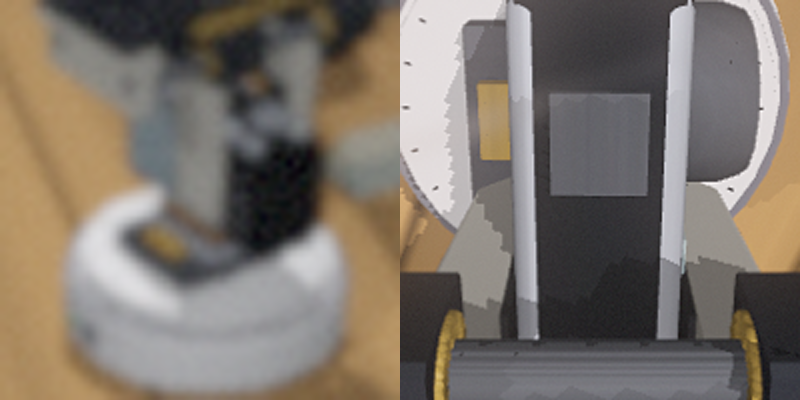

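The camera is on the seat behind the claw, and the catch (490,120 in the wrist crop) is clear behind the flange. I'll ease the loads off before letting go.

```bash
python3 -m handwheel '[{"grip":-1,"xyz":[0,-0.002,-0.001],"turn":0},{"grip":-1,"xyz":[0,-0.003,-0.002],"turn":0},{"grip":-1,"xyz":[0,-0.003,-0.003],"turn":0},{"grip":-1,"xyz":[0,-0.003,-0.003],"turn":0}]' >/dev/null; python3 -c "
from h import *
st()"; python3 -m handwheel '[{"grip":-1,"xyz":[0,-0.001,-0.0015],"turn":0},{"grip":-1,"xyz":[0,-0.001,-0.0015],"turn":0},{"grip":-1,"xyz":[0,-0.001,-0.0015],"turn":0}]' >/dev/null; python3 -c "
from h import *
st()"
```

```text
seat xyz mm [ 4.38  0.11 96.05] F seat [-5.2  -1.37  6.07] tq [-0.61  0.84  0.15] w 0.0337 t 15.7
seat xyz mm [ 4.38  0.17 96.1 ] F seat [-5.42 -2.45  2.53] tq [-0.84  0.66  0.1 ] w 0.0335 t 16.0
```

```bash
python3 -m handwheel '[{"grip":-1,"xyz":[0,-0.003,-0.001],"turn":0},{"grip":-1,"xyz":[0,-0.003,-0.0015],"turn":0},{"grip":-1,"xyz":[0,-0.003,-0.0015],"turn":0}]' >/dev/null; python3 -c "
from h import *
st()"
```

```text
seat xyz mm [ 4.19  0.63 96.14] F seat [-0.35  0.3  -4.25] tq [-0.1  -0.06  0.01] w 0.0337 t 16.3
```

```bash
python3 -m handwheel '[{"grip":-1,"xyz":[-0.002,0.001,0.0005],"turn":0},{"grip":-1,"xyz":[-0.002,0.002,0.001],"turn":0},{"grip":-1,"xyz":[-0.002,0.002,0.001],"turn":0}]' >/dev/null; python3 -c "
from h import *
st()"; python3 -m handwheel '[{"grip":-1,"xyz":[0,0,0],"turn":0},{"grip":-1,"xyz":[0,0,0],"turn":0},{"grip":-1,"xyz":[0,0,0],"turn":0}]' 4 >/dev/null; python3 -c "
from h import *
st()"
```

```text
seat xyz mm [ 4.31  0.14 96.13] F seat [-2.18  0.34 -3.1 ] tq [-0.03  0.35  0.04] w 0.0336 t 16.6
seat xyz mm [ 4.5  -0.12 96.32] F seat [-1.13 -0.07 -4.  ] tq [-0.09  0.33  0.05] w 0.0338 t 16.9
```

```bash
python3 -m handwheel '[{"grip":-1,"xyz":[0,0,0.001],"turn":0},{"grip":-1,"xyz":[0,0,0.002],"turn":0},{"grip":-1,"xyz":[0,0,0.002],"turn":0}]' >/dev/null; python3 -c "
from h import *
st()"; python3 -m handwheel '[{"grip":-0.25,"xyz":[0,0,0.002],"turn":0},{"grip":-0.2,"xyz":[0,0,0],"turn":0},{"grip":-0.15,"xyz":[0,0,0],"turn":0},{"grip":-0.1,"xyz":[0,0,0],"turn":0}]';python3 -c "
from h import *
st()"
```

```text
seat xyz mm [ 4.54 -0.22 96.17] F seat [-3.83  0.69 -1.52] tq [-0.16  0.57  0.02] w 0.0337 t 17.2
t: 17.6
eef_pos: [0.6145, -0.1341, 0.0963]
tcp_rot: [1.764, 2.598, 0.001]
contact_force: [-0.0, 0.2, -0.0]
width: 0.0411
grip_force: 0.0
seat xyz mm [ 4.97 -0.35 96.31] F seat [ 0.05  0.21 -0.04] tq [-0.02 -0.12 -0.04] w 0.0411 t 17.6
```

Released. I'll open wider, rise and check with the wrist camera.

```bash
python3 -m handwheel '[{"grip":0.3,"xyz":[0,0,0],"turn":0},{"grip":0.5,"xyz":[0,0,0],"turn":0},{"grip":0.5,"xyz":[0,0,0],"turn":0},{"grip":0.5,"xyz":[0,0,-0.05],"turn":0},{"grip":0.5,"xyz":[0,0,-0.2],"turn":0},{"grip":0.5,"xyz":[0,0,-0.4],"turn":0},{"grip":0.5,"xyz":[-0.1,0,-0.6],"turn":0},{"grip":0.5,"xyz":[-0.2,0,-0.7],"turn":0},{"grip":0.5,"xyz":[-0.2,-0.2,-0.7],"turn":0},{"grip":0.5,"xyz":[-0.2,-0.4,-0.7],"turn":0},{"grip":0.5,"xyz":[-0.2,-0.4,-0.7],"turn":0},{"grip":0.5,"xyz":[-0.2,-0.4,-0.7],"turn":0}]'
python3 - <<'E'
from h import *
import pickle
i,im=snap('wrist','w7.png');pickle.dump(i,open('w7.pkl','wb')); p=proj(i,[.603,-.118,.06])[0].astype(int); print(p)
u0,v0=max(p[0]-85,0),max(p[1]-75,0);print(u0,v0)
cv2.imwrite('pics/w7c.png',cv2.resize(im[v0:v0+150,u0:u0+170],None,fx=4,fy=4,interpolation=cv2.INTER_CUBIC)[:,:,::-1])
E
```

```text
t: 18.8
eef_pos: [0.5545, -0.2011, 0.2371]
tcp_rot: [1.765, 2.597, 0.001]
contact_force: [0.8, 0.8, 0.7]
width: 0.0697
grip_force: 0.0
[335 120]
250 45
```

View pics/w7c.png

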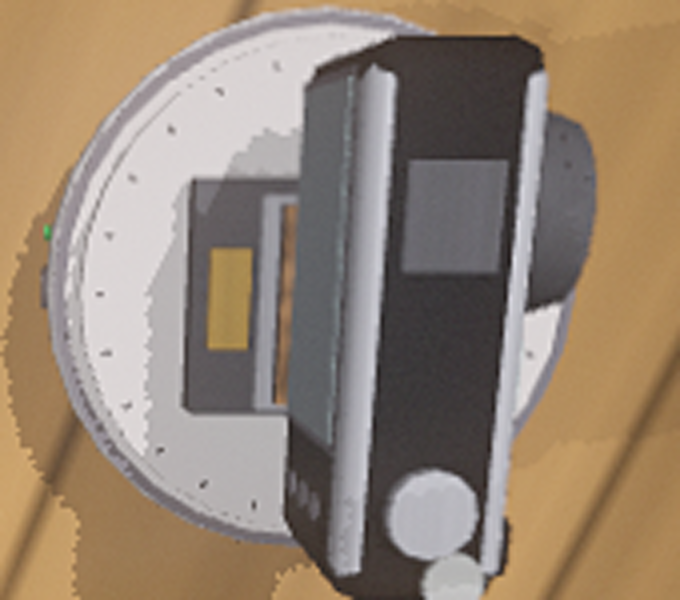

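The camera is upright on the seat. The flange's back edge is at column 257 (rows 193–408) and the catch (208–252, rows 247–350) is clear behind it. I'll measure these in seat axes.

```bash
python3 - <<'E'
from h import *
import pickle
i=pickle.load(open('w7.pkl','rb')); c,s=np.cos(YAW),np.sin(YAW)
def S(p,z):
    d=atz(i,(250+(p[0]+.5)/4-.5,45+(p[1]+.5)/4-.5),z)[:2]-SEAT; return (np.array([c*d[0]+s*d[1],-s*d[0]+c*d[1]])*1e3).round(1)
for n,p,z in(('seat back corner+',(192,180),.05),('seat back corner-',(184,410),.05),('flange back +',(262,193),.054),('flange back -',(254,408),.054),
 ):print(n,S(p,z))
for n,p in(('catch back+',(210,248)),('catch back-',(207,350)),('catch front+',(252,249)),('catch front-',(249,350))): print(n,'up',S(p,.054),'flush',S(p,.05))
E
```

```text
seat back corner+ [-34.4  27.2]
seat back corner- [-34.4 -26.8]
flange back + [-18.6  24.3]
flange back - [-17.9 -25.7]
catch back+ up [-30.1  11.9] flush [-29.6  11.7]
catch back- up [-29.9 -11.8] flush [-29.3 -12.2]
catch front+ up [-20.3  11.7] flush [-19.6  11.5]
catch front- up [-19.8 -11.7] flush [-19.2 -12.2]
```

Flange back edge at x≈-18.2 mm (home), ends at y=+24.3 and -25.7 mm (inside the ±28 seat), and the catch edges match it being up. Handing in.

```bash
python3 -c "
from h import *
print(robot.finish_job())"
```

```text
the job is handed in; nothing more can be done
None
```

The camera is mounted on the white turntable and the job is handed in (the verdict wasn't shown): the plate sits home under the claw, about 0.7 mm off centre with no overhang, the catch looks up behind it, and peak loads were about 5 N on the claw and 20 N on the turntable.

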